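# Put a wet brush in the sloping drying box

### The arm

A 6-joint arm with a two-finger parallel gripper is mounted at the origin on a cart in front of the work surface, level with it; the furniture and walls round the work are solid. World frame = base frame: x ahead of the robot, y to its left, z up, the work surface at z = 0. Lengths are in m, angles in rad, forces in N, time in s.
With the tool pointing down it reaches from about 0.25 to 0.725 m from the base axis. Payload 4 kg.
Tool frame: the origin (TCP) lies at the very end of the fingers, on their centre line; the grasp point (between the pads) lies 19 mm behind it; z points along the fingers, y is the line along which they close (so a half turn about z gives the same grasp; the last joint's range is limited). The gripper opens to 85 mm and grips with 20 to 120 N. Pads are 22 mm wide; open, the fingers measure 114 mm over their backs; the gripper's body (76 mm by 85 mm) begins 54 mm behind the grasp point. The pads swing forward as they close: fully open they stand 13 mm farther back than shut.
Start: joints at [-1.199, 0.241, 0.005, 1.335, 0, 1.571], TCP at [0.182, -0.466, 0.231] pointing down, gripper open.
Joint ranges: [-2.72, 2.72], [-1.05, 1.87], [-1.09, 1.28], [-1.99, 2.15], [-1.42, 1.44], [-3.14, 3.14]. Speed limits (rad/s): [2.79, 2.79, 3.14, 3.14, 3.14, 3.14].

### API

Orientations are given as a unit quaternion [x, y, z, w].
In Python, from workcell import bot, vision, workorder, boxes_of gives the robot as it stands.
- The arm moves only by the tool send_rows, never from a script. Its argument "motion" is text: rows parted by semicolons, each of 5 numbers parted by spaces: the closure, from -1 (fully open) to 1 (shut), so that 0 is half open, then the shift along the tool's x, y, z in cm, then the turn about the tool's z in rad. In form: claw x y z twist; .... A call has 1 to 5 rows; each row is the pose to reach, as a shift and turn from the pose commanded when the call began, along the tool's axes at that moment; what a row does not reach only later rows make up. A row lasts 1/10 s, in which the tool goes at most 50 mm and 8.59 degrees, less where a joint would pass 70% of its speed; a pose out of reach is approached as far as the arm can. A call with a gripper value outside its range is refused whole. The fingers move at their own pace and stop on an object; the grip force is fixed at half the most. Time passes only in rows, so rows that repeat a pose let the fingers close. It gives the time, the measured TCP pose, the force, the opening and the grip force at its end, in the units of the state.
- bot.get_obs(): the state, without advancing time (a new reading comes with each control period).
- vision.camera(name): name is "scene" or "top" or "wrist"; returns the picture (480x640x3 uint8, red, green, blue); there is no depth.
- vision.camera_model(name): a dict with "fov_y" (degrees; the focal length in pixels is half the picture's height over the tangent of half this angle, whatever the lens; pixels are square), "cx", "cy" (the principal point, pixels), "world_from_camera" (4x4, takes a point from camera to world coordinates); the wrist camera has in their place "hand_eye" (4x4, takes a point from camera to tool coordinates, whose origin is the TCP and whose axes are the flange's). Camera axes: x right, y down, z forward; pixel columns grow to the right and rows downward; lengths in m; the calibration is good to about 2 mm. The wrist camera is an equidistant fisheye: a pixel r from the principal point sees the ray r / f radians off the axis. A picture is of the moment at which its call begins: read the wrist's pose just before it. camera_model takes no time and is no camera call.
- workorder.job_done(): hands the job in; it is judged then, once.
Trained networks look in the newest picture that a camera, given by its name, has taken for a name from the list of things; names that differ only in an ending like _2 or _b are one class to them, and where a whole thing is asked for, a point or a joint stands for the part that bears it (a point fixed in the world has none). Each returns a list of dicts, best first, with "conf" (0 to 1); they miss things now and then, are a little off and sometimes report something else, mostly with a low value. They report only what shows in the picture. A call takes as long as a camera call.
- boxes_of(camera, target): "rect" ([centre column, centre row, width, height] in pixels, round what is visible of it).
The state is a dict: "clock": time; "joint_pos": joint angles; "joint_vel": joint speeds; "tau": joint torques, N m; "eef_pos": TCP position; "tool_rot": TCP orientation; "ft_force": force on the tool from outside, world axes, zero at the start; "ft_torque": the same for the moment, N m; "grip_width": finger opening in m; "grasp_force": force on a finger pad.
Only numpy, scipy, OpenCV 4.12 (cv2) and the standard library are available. Lean on these libraries where they do the work, as an engineer would, in place of code of your own. Each camera call takes 0.05 s, during which the arm holds its last target. There are 200 camera calls.

### The job

Slide the right-hand cover of the sloping brush-drying box fully back to the left, then lay the brush from the table in the bay it uncovers, bristles at the low end, lowering it at the slope of the box until it rests on the rubber rests before you let go. Slide the cover fully shut again, and leave the figure on its cork, the paint pot, the dropper bottle and the mixing cup where they stand.

Things in the scene. Friction and masses are not known exactly. Their poses are not given: they have to be found in the camera images.
- stand: The brush-drying box: a birch tray, 212 mm along the slope, 166 mm across, 43 mm deep, sloping 23 degrees on a plywood stand that does not move; low end near the robot, 34 mm over the table. A divider parts a left and a right bay, each with a sliding cover. Origin: on the table under its middle; x level to the high end, z up. (Mind the desk lamp, 0.35 m high, at the table's left.)
- bay (a point): Middle of the right bay, at the height of the tops of its two rubber rests. x points up the slope (23 degrees above level), y across to the left, z square to the slope. The bay is 194 mm long (x +-97 mm), 74 mm wide (y +-37); floor at z = -6 mm; rests: 8 mm strips across it at x = +-50; shut cover's underside z = +24; wall tops +32, divider +18. Open jaws only about 30 mm inside it.
- cover_low: Left bay's cover, a clear, slightly frosted plate with a finger slot and no pull, lying lower than the right one; not needed here: two brushes are drying under it. Origin: middle of its underside; y to the left along its tracks.
- cover (a joint): How far the right cover is open, in m: 0 = shut, against the right wall; 0.074 = fully open, slid left (+y of bay) over the left cover. A clear, slightly frosted plate 203 x 78 x 3 mm in straight tracks; it slides with about 1.5 N of friction and stays where it is left. It starts shut or up to 8 mm ajar.
- cover_pull (a point): Middle of the top face of the cover's pull, a wooden bar glued on the middle of the right-hand cover: 76 mm long along the slope, 12 mm wide across the box (the direction in which it slides), standing 20 mm above the plate. Axes as bay (z square to the cover). It moves with the cover.
- brush: The one paint brush that lies on the table, 175 mm long, 9 mm thick, 12 g. Origin: middle of its length, on its underside as it lies at the start (z up there). Its y axis runs along the brush, from the bristles (-y end) to the end of the handle (+y end).
- brush_tip (a point): Tip of the bristles of that brush, on its centre line, 87.5 mm from the middle.
- figure: Small painted figure on a wine cork, 90 mm high, standing on the table; bystander. Origin: middle of the underside.
- pot: Paint pot with a flip cap, 41 x 35 mm, 52 mm high, standing on the table; bystander. Origin: middle of the underside.
- dropper: Dropper bottle of paint, 26 mm across, 82 mm high, standing on the table; bystander. Origin: middle of the underside.
- mixing_cup: Clear mixing cup, 45 mm across, 36 mm high, standing on the table; bystander. Origin: middle of the underside.

How it is judged:
On the way, in this order (a step that is already met when the one before it is completed fails the run):
1. the right-hand cover is slid back to the left (open by more than 65 mm) (value of joint cover above 0.065 m), for 0.1 s.
2. the brush is held in the bay at the slope of the box (within 11 degrees), its middle less than 8 mm above its resting height, bristles at the low end (contact force between the fingers and brush above 0.3 N and angle between the y axis of brush and the x axis of bay, either way round below 0.2 rad and z of brush in the frame of bay below 0.008 m and y of brush in the frame of bay between -0.034 and 0.034 m and x of brush_tip in the frame of bay below -0.06 m), for 0.1 s.
At the end, for the whole second after the job is handed in: The right-hand cover is shut (within 3 mm), and the brush lies still in the right-hand bay on its rests (its middle within 14 mm of the bay's middle along the slope, within 20 degrees of the bay's length), bristles at the low end (value of joint cover below 0.003 m and x of brush in the frame of bay between -0.014 and 0.014 m and y of brush in the frame of bay between -0.036 and 0.036 m and z of brush in the frame of bay between -0.006 and 0.012 m and angle between the y axis of brush and the x axis of bay, either way round below 0.35 rad and x of brush_tip in the frame of bay below -0.06 m and linear speed of brush below 0.02 m/s); the robot touches nothing.
It fails at once if the figure, the paint pot, the dropper bottle or the mixing cup is moved by more than 30 mm (distance of any of figure, pot, dropper, mixing_cup from where it was at the start of the episode above 0.03 m).
It also fails if it takes over 67 s, if anything falls off the work surface, if the arm or the gripper's body presses on something with over 40 N, if the wrist force passes 120 N, or if a joint passes its speed limit or range.

## Working session

There is one attempt and no reset: what is moved stays moved. The work goes in short steps, Python scripts to look and compute and a tool call to move; the robot and the scene stay as the last step left them, time stands still between calls to the robot, and variables do not carry over. Pictures are saved under pics/ and viewed, at most 10 in all, crops included, and the job is handed in when it is done.

Besides the shell and the picture viewer there is one more tool, called in YAML: its name, and indented under it one key for each argument. send_rows: Moves the arm, as the interface text tells. Its arguments: {"type":"object","properties":{"motion":{"type":"string"}},"required":["motion"]}

```bash
ls; mkdir -p pics; python3 - <<'E'
from workcell import bot, vision, workorder, boxes_of
import cv2,numpy as np
o=bot.get_obs();print({k:np.round(v,3) for k,v in o.items()})
for c in("scene","top"):
    im=vision.camera(c);cv2.imwrite(f"pics/{c}0.png",im[:,:,::-1])
    m=vision.camera_model(c);print(c,{k:np.round(v,4).tolist() for k,v in m.items()})
    for t in("stand","cover","cover_pull","cover_low","brush","figure","pot","dropper","mixing_cup"):
        print(t,[(np.round(d["rect"]).tolist(),round(d["conf"],2)) for d in boxes_of(c,t)[:2]])
print({k:np.round(v,4).tolist() for k,v in vision.camera_model("wrist").items()})
print(bot.get_obs()["clock"])
E
```

```text
pics
{'clock': np.float64(0.0), 'joint_pos': array([-1.199,  0.241,  0.004,  1.335,  0.   ,  1.571]), 'joint_vel': array([-0.001,  0.001, -0.   ,  0.001, -0.001,  0.001]), 'tau': array([-1.0000e-03, -3.7231e+01,  2.5241e+01,  1.7000e-02, -0.0000e+00,
        0.0000e+00]), 'eef_pos': array([ 0.181, -0.465,  0.23 ]), 'tool_rot': array([ 0.983,  0.185, -0.   , -0.001]), 'ft_force': array([-0.156,  0.421, -0.184]), 'ft_torque': array([-0.008, -0.025, -0.007]), 'grasp_force': np.float64(0.0), 'grip_width': np.float64(0.085)}
scene {'fov_y': 42.5907, 'cx': 330.3747, 'cy': 244.9501, 'world_from_camera': [[-0.6774, -0.5561, 0.4816, 0.1164], [-0.7356, 0.5112, -0.4444, 0.364], [0.0009, -0.6553, -0.7553, 0.8991], [0.0, 0.0, 0.0, 1.0]]}
stand [([271.0, 349.0, 167.0, 179.0], 0.74)]
cover [([289.0, 335.0, 110.0, 127.0], 0.84)]
cover_pull [([291.0, 334.0, 113.0, 133.0], 0.91), ([246.0, 361.0, 110.0, 136.0], 0.17)]
cover_low [([248.0, 360.0, 112.0, 135.0], 0.94)]
brush [([272.0, 351.0, 167.0, 182.0], 0.64), ([385.0, 245.0, 81.0, 32.0], 0.55)]
figure [([292.0, 251.0, 14.0, 31.0], 0.6)]
pot [([452.0, 
[... 258 characters left out ...]
-0.1105], [-0.0205, -0.0857, -0.9961, 1.3045], [0.0, 0.0, 0.0, 1.0]]}
stand [([232.0, 266.0, 79.0, 96.0], 0.56)]
cover [([248.0, 267.0, 36.0, 79.0], 0.77)]
cover_pull [([420.0, 277.0, 12.0, 10.0], 0.61)]
cover_low [([215.0, 264.0, 34.0, 84.0], 0.85)]
brush [([375.0, 236.0, 16.0, 52.0], 0.5)]
figure [([310.0, 201.0, 5.0, 14.0], 0.52), ([436.0, 259.0, 20.0, 14.0], 0.52)]
pot [([436.0, 259.0, 23.0, 15.0], 0.69)]
dropper [([420.0, 275.0, 13.0, 11.0], 0.46)]
mixing_cup [([431.0, 204.0, 16.0, 16.0], 0.62)]
{'fov_y': 65.7065, 'cx': 320.5376, 'cy': 236.7453, 'hand_eye': [[-0.0003, -0.9571, -0.2898, 0.0727], [1.0, -0.0001, -0.0004, -0.0], [0.0004, -0.2898, 0.9571, -0.1423], [0.0, 0.0, 0.0, 1.0]]}
1.0
```

View pictures.

```bash
python3 - <<'E'
import cv2
a=cv2.imread("pics/top0.png");cv2.imwrite("pics/topc.png",cv2.resize(a[170:370,180:450],None,fx=2.96,fy=2.96,interpolation=cv2.INTER_CUBIC))
E
```

```text
(no output)
```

View pics/scene0.png

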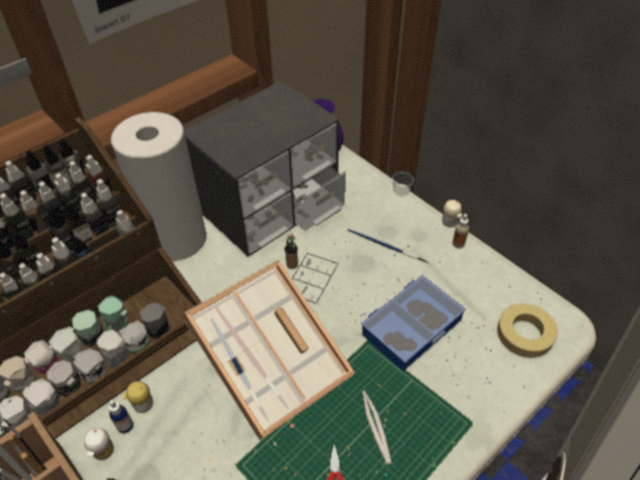

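View pics/topc.png

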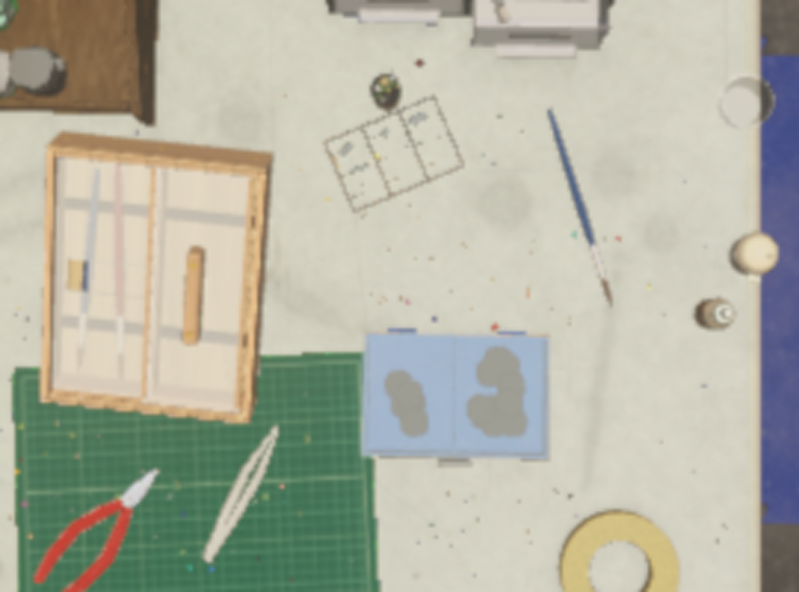

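```bash
python3 - <<'E'
import cv2
a=cv2.imread("pics/scene0.png");cv2.imwrite("pics/scenec.png",cv2.resize(a[224:440,180:440],None,fx=2.75,fy=2.75,interpolation=cv2.INTER_CUBIC))
E
```

```text
(no output)
```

View pics/scenec.png

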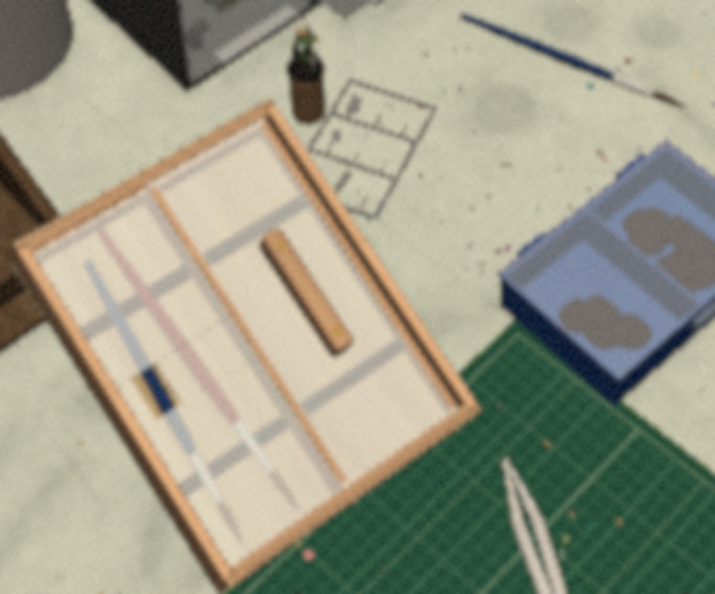

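```bash
cat > h.py <<'E'
import numpy as np, cv2
from scipy.optimize import least_squares
from scipy.spatial.transform import Rotation as R
from workcell import bot, vision, workorder, boxes_of
def proj(c,P):
    m=vision.camera_model(c); f=240/np.tan(np.radians(m["fov_y"])/2)
    T=np.linalg.inv(np.array(m["world_from_camera"])); q=np.atleast_2d(P)@T[:3,:3].T+T[:3,3]
    return np.c_[m["cx"]+f*q[:,0]/q[:,2], m["cy"]+f*q[:,1]/q[:,2]]
def Rbay(yaw): return R.from_euler("ZY",[yaw,-np.radians(23)]).as_matrix()
E
python3 - <<'E'
from h import *
S=lambda p:np.array(p)/2.75+[180,224]-0.3
T=lambda p:np.array(p)/2.963+[180,170]-0.3
C=np.array([[106,123,32],[106,-43,32],[-106,-43,32],[-106,123,32]])/1e3
sc=S([[15,243],[270,102],[480,408],[228,588]]); tp=T([[47,148],[271,166],[250,422],[40,403]])
def res(p,w=(1,1)):
    P=C@Rbay(p[3]).T+p[:3]
    return np.r_[w[0]*(proj("scene",P)-sc).ravel(),w[1]*(proj("top",P)-tp).ravel()]
for w in((1,1),(1,0),(0,1)):
    r=least_squares(res,[.45,.1,.085,0],args=(w,));print(w,np.round(r.x,4),"rms",np.round(r.fun.reshape(-1,2),1).tolist())
r=least_squares(res,[.45,.1,.085,0]);p=r.x
# pull: joint offset q from both
ps=S([[272,236],[341,345]]);pt=T([[196,252],[190,338]])
def rp(q): 
    P=np.array([[.035,q[0],.047],[-.035,q[0],.047]])@Rbay(p[3]).T+p[:3]
    return np.r_[(proj("scene",P)-ps).ravel(),(proj("top",P)-pt).ravel()]
rr=least_squares(rp,[0]);print("pull y",rr.x,np.round(rr.fun,1))
bs=S([[462,15],[684,107]]);bt=T([[549,108],[610,305]])
def rb(q):
    d=np.array([np.cos(q[2]),np.sin(q[2]),0])*.0875;c=np.array([q[0],q[1],.0045])
    P=np.array([c+d,c-d]); return np.r_[(proj("scene",P)-bs).ravel(),(proj("top",P)-bt).ravel()]
rr=least_squares(rb,[.5,-.3,0]);print("brush",rr.x,np.round(rr.fun,1))
for n,px in dict(fig=(310,206),pot=(436,259),drop=(420,277),cup=(431,204)).items():
    q=least_squares(lambda v:(proj("top",[v[0],v[1],.03])-px).ravel(),[.5,-.2]);print(n,q.x)
E
```

```text
(1, 1) [ 0.5447  0.0564  0.0827 -0.086 ] rms [[-0.9, 0.6], [-0.0, -1.6], [0.5, 1.1], [0.2, 0.2], [0.5, -1.0], [-0.9, 0.6], [0.3, 0.6], [1.1, -0.6]]
(1, 0) [ 0.5483  0.054   0.0759 -0.0875] rms [[-0.1, 0.7], [0.1, -0.9], [-0.2, 0.9], [0.2, -0.7], [0.0, -0.0], [0.0, -0.0], [0.0, -0.0], [0.0, -0.0]]
(0, 1) [ 0.5444  0.056   0.0883 -0.084 ] rms [[-0.0, -0.0], [-0.0, -0.0], [0.0, -0.0], [0.0, -0.0], [0.0, -1.0], [-1.1, 0.4], [0.4, 0.8], [0.8, -0.2]]
pull y [0.00634222] [-0.4  0.2  0.5 -0.3 -0.5  1.6 -0.   1.4]
brush [ 0.61278578 -0.24129871  0.30765299] [-0.9 -0.5  0.1  0.2  0.2 -0.   0.4  0.8]
fig [ 0.69060424 -0.07767085]
pot [ 0.5661509  -0.38514777]
drop [ 0.52197447 -0.34665128]
cup [ 0.70030494 -0.37314798]
```

```bash
cat >> h.py <<'E'
BP=np.array([.5447,.0564,.0827]); BY=-.086
def bay(x,y,z): return BP+Rbay(BY)@np.array([x,y,z])
def tobay(w): return Rbay(BY).T@(np.array(w)-BP)
def go(w,yaw,o=None):
    o=o or bot.get_obs(); M=R.from_quat(o["tool_rot"]).as_matrix()
    y0=np.arctan2(M[1,0],M[0,0]); d=M.T@(np.array(w)-o["eef_pos"])*100
    tw=(y0-yaw+np.pi/2)%np.pi-np.pi/2
    print("shift cm",np.round(d,2),"twist",round(tw,3),"| tcp",np.round(o["eef_pos"],4),"yaw",round(y0,3),"bay",np.round(tobay(o["eef_pos"]),4),"F",np.round(o["ft_force"],1),"w",round(o["grip_width"],4),"t",round(o["clock"],2))
E
python3 - <<'E'
from h import *
t=bay(0,-.030,.038);print(t)
go(t+[0,0,.1],BY);go(t,BY)
E
```

```text
[0.52733027 0.02778621 0.11767918]
shift cm [ 50.14 -33.43   1.36] twist 0.458 | tcp [ 0.1817 -0.4658  0.2313] yaw 0.372 bay [-0.2336 -0.5515  0.2606] F [ 0.1 -0.1  0.3] w 0.0853 t 1.0
shift cm [ 50.14 -33.43  11.36] twist 0.458 | tcp [ 0.1817 -0.4658  0.2313] yaw 0.372 bay [-0.2336 -0.5515  0.2606] F [ 0.1 -0.1  0.3] w 0.0853 t 1.0
```

send_rows:
  motion: "1 4 -2.7 0 0.1; 1 8.5 -5.5 0 0.2; 1 12.5 -8.3 0 0.3; 1 16.5 -11 0 0.4; 1 20 -13.4 0 0.458"

```text
clock: 1.5
eef_pos: [0.3202, -0.2664, 0.2315]
tool_rot: [0.999, -0.044, 0.0, 0.0]
ft_force: [0.5, -1.1, -0.6]
grip_width: 0.0119
grasp_force: 0.0
```

```bash
python3 - <<'E'
from h import *
go(bay(0,-.030,.038)+[0,0,.1],BY)
E
```

```text
shift cm [ 18.02 -31.14   1.4 ] twist -0.003 | tcp [ 0.3202 -0.2664  0.2315] yaw -0.089 bay [-0.1222 -0.3409  0.2136] F [ 0.5 -1.1 -0.6] w 0.0119 t 1.5
```

send_rows:
  motion: "1 2.3 -4 0 0; 1 4.6 -8 0.3 0; 1 7 -12 0.6 0; 1 9.2 -16 1 0; 1 11.5 -20 1.4 0"

```text
clock: 2.0
eef_pos: [0.452, -0.0772, 0.2175]
tool_rot: [0.999, -0.043, 0.0, 0.0]
ft_force: [0.8, -1.0, -0.8]
grip_width: 0.0002
grasp_force: 0.0
```

send_rows:
  motion: "1 2.3 -4 0 0; 1 4.5 -7.8 0 0; 1 6.5 -11.1 0 0; 1 6.5 -11.1 0 0"

```text
clock: 2.4
eef_pos: [0.526, -0.008, 0.2169]
tool_rot: [1.0, -0.015, 0.0, -0.014]
ft_force: [-1.1, 0.2, 0.7]
grip_width: -0.0
grasp_force: 0.0
```

```bash
python3 - <<'E'
from h import *
go(bay(0,-.030,.038),BY)
im=vision.camera("wrist");cv2.imwrite("pics/w1.png",im[:,:,::-1])
E
```

```text
shift cm [ 0.02 -3.29 10.02] twist 0.055 | tcp [ 0.526  -0.008   0.2169] yaw -0.031 bay [ 0.0404 -0.0658  0.1286] F [-1.1  0.2  0.7] w -0.0 t 2.4
```

View pics/w1.png

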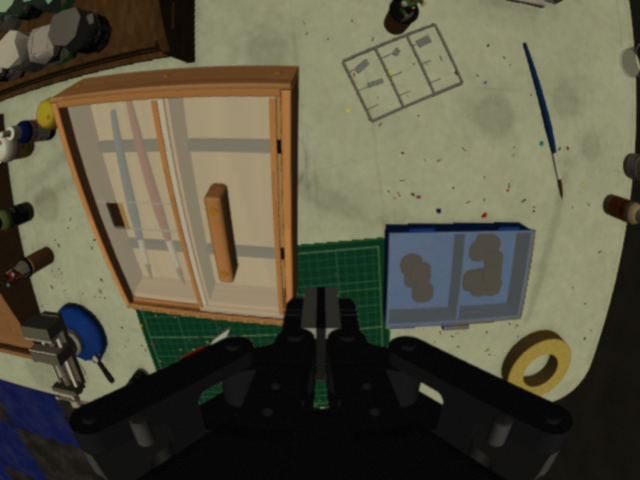

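```bash
python3 - <<'E'
from h import *
o=bot.get_obs();go(bay(0,-.030,.038),BY,o);print(np.round(o["joint_pos"],3),np.round(o["joint_vel"],3),np.round(o["tool_rot"],4))
E
```

```text
shift cm [ 0.12 -3.35 10.01] twist 0.054 | tcp [ 0.5251 -0.0085  0.2168] yaw -0.032 bay [ 0.0395 -0.0664  0.1289] F [-0.4  0.6  0.6] w -0.0005 t 2.45
[-0.033  0.298  0.043  1.318  0.029  3.141] [-0.028 -0.034 -0.045  0.012 -0.014 -0.001] [ 9.998e-01 -1.590e-02 -3.000e-04 -1.440e-02]
```

send_rows:
  motion: "1 0 0 0 0; 1 0 0 0 0"

```text
clock: 2.65
eef_pos: [0.5232, -0.0102, 0.2174]
tool_rot: [1.0, -0.017, -0.0, -0.014]
ft_force: [-0.6, -0.5, 0.1]
grip_width: -0.0
grasp_force: 0.0
```

```bash
python3 - <<'E'
from h import *
o=bot.get_obs();go(bay(0,-.030,.038),BY,o);print(np.round(o["joint_pos"],3),np.round(o["joint_vel"],3),np.round(o["tool_rot"],4))
E
```

```text
shift cm [ 0.29 -3.53 10.07] twist 0.051 | tcp [ 0.5232 -0.0102  0.2174] yaw -0.035 bay [ 0.0382 -0.0682  0.1301] F [-0.6 -0.5  0.1] w -0.0 t 2.65
[-0.036  0.294  0.04   1.318  0.028  3.141] [-0.005 -0.006 -0.001 -0.002  0.003 -0.001] [ 9.997e-01 -1.740e-02 -5.000e-04 -1.410e-02]
```

send_rows:
  motion: "1 0 0 0 -0.14; 1 0 0 0 -0.28; 1 0 0 0 -0.42; 1 0 0 0 -0.56; 1 0 0 0 -0.7"

```text
clock: 3.15
eef_pos: [0.5233, -0.0104, 0.2177]
tool_rot: [0.944, 0.329, 0.005, -0.013]
ft_force: [0.6, 0.3, -0.5]
grip_width: -0.0002
grasp_force: 0.0
```

send_rows:
  motion: "1 0 0 0 -0.14; 1 0 0 0 -0.28; 1 0 0 0 -0.42; 1 0 0 0 -0.56; 1 0 0 0 -0.7"

```text
clock: 3.65
eef_pos: [0.5233, -0.0105, 0.2177]
tool_rot: [0.774, 0.633, 0.009, -0.011]
ft_force: [-0.8, -0.1, -0.4]
grip_width: 0.0
grasp_force: 0.0
```

send_rows:
  motion: "1 0 0 0 -0.14; 1 0 0 0 -0.28; 1 0 0 0 -0.42; 1 0 0 0 -0.56; 1 0 0 0 -0.7"

```text
clock: 4.15
eef_pos: [0.5233, -0.0104, 0.2177]
tool_rot: [0.51, 0.86, 0.012, -0.007]
ft_force: [-0.7, 0.1, 0.2]
grip_width: -0.0
grasp_force: 0.0
```

send_rows:
  motion: "1 0 0 0 -0.14; 1 0 0 0 -0.28; 1 0 0 0 -0.42; 1 0 0 0 -0.56; 1 0 0 0 -0.7"

```text
clock: 4.65
eef_pos: [0.5233, -0.0104, 0.2177]
tool_rot: [0.184, 0.983, 0.014, -0.002]
ft_force: [-0.1, 0.0, 0.2]
grip_width: -0.0002
grasp_force: 0.0
```

```bash
python3 - <<'E'
from h import *
o=bot.get_obs();go(bay(0,-.030,.038),BY,o);print(np.round(o["joint_pos"],3),np.round(o["joint_vel"],3),np.round(o["tool_rot"],4))
E
```

```text
shift cm [ 0.91  3.44 10.11] twist -0.285 | tcp [ 0.5233 -0.0104  0.2177] yaw 2.771 bay [ 0.0384 -0.0684  0.1303] F [-0.1  0.   0.2] w -0.0002 t 4.65
[-0.036  0.293  0.04   1.318  0.028  0.335] [-0.000e+00  1.000e-03  2.000e-03 -1.000e-03  1.000e-03 -1.386e+00] [ 0.1845  0.9827  0.014  -0.0024]
```

send_rows:
  motion: "1 0.5 1.8 0 -0.14; 1 0.9 3.4 0 -0.285; 1 0.9 3.4 3 -0.285; 1 0.9 3.4 6 -0.285; 1 0.9 3.4 9 -0.285"

```text
clock: 5.15
eef_pos: [0.5278, 0.0273, 0.1282]
tool_rot: [0.046, 0.999, 0.014, 0.0]
ft_force: [1.5, -1.1, -0.4]
grip_width: 0.0003
grasp_force: 0.0
```

```bash
python3 - <<'E'
from h import *
go(bay(0,-.030,.038),BY)
im=vision.camera("wrist");cv2.imwrite("pics/w2.png",im[:,:,::-1])
E
```

```text
shift cm [0.05 0.02 1.05] twist -0.005 | tcp [0.5278 0.0273 0.1282] yaw 3.05 bay [ 0.0046 -0.0305  0.0474] F [ 1.5 -1.1 -0.4] w 0.0003 t 5.15
```

View pics/w2.png

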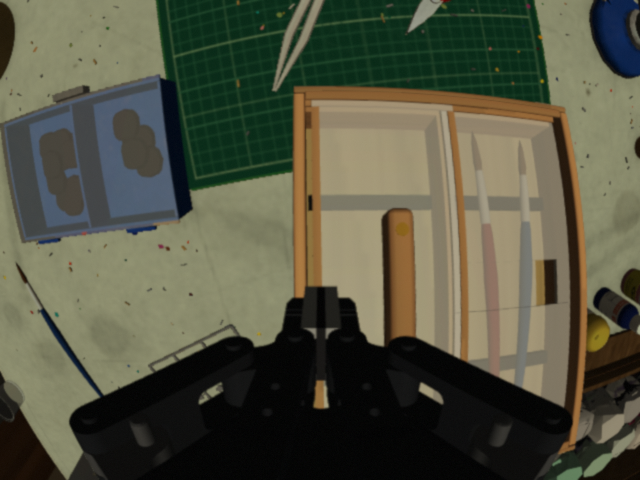

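send_rows:
  motion: "1 0 0 1 0; 1 0 1 1 0; 1 0 2.5 1 0; 1 0 4 1 0; 1 0 5.5 1 0"

```text
clock: 5.7
eef_pos: [0.5339, 0.0844, 0.1209]
tool_rot: [0.045, 0.999, 0.014, 0.0]
ft_force: [0.8, -1.8, -1.5]
grip_width: 0.0002
grasp_force: 1.0
```

send_rows:
  motion: "1 0 1 0 0; 1 0 2 0 0; 1 0 2.5 0 0; 1 0 2.5 0 0"

```text
clock: 6.1
eef_pos: [0.5357, 0.1092, 0.1209]
tool_rot: [0.044, 0.999, 0.015, -0.0]
ft_force: [0.5, -0.7, -0.0]
grip_width: -0.0001
grasp_force: 0.0
```

```bash
python3 - <<'E'
from h import *
go(bay(0,-.030,.038),BY)
im=vision.camera("scene");cv2.imwrite("pics/s2.png",cv2.resize(im[224:440,180:440,::-1],None,fx=2.75,fy=2.75,interpolation=cv2.INTER_CUBIC))
E
```

```text
shift cm [ 0.11 -8.19  0.08] twist -0.003 | tcp [0.5357 0.1092 0.1209] yaw 3.053 bay [0.0025 0.0518 0.0404] F [ 0.5 -0.7 -0. ] w -0.0001 t 6.1
```

View pics/s2.png

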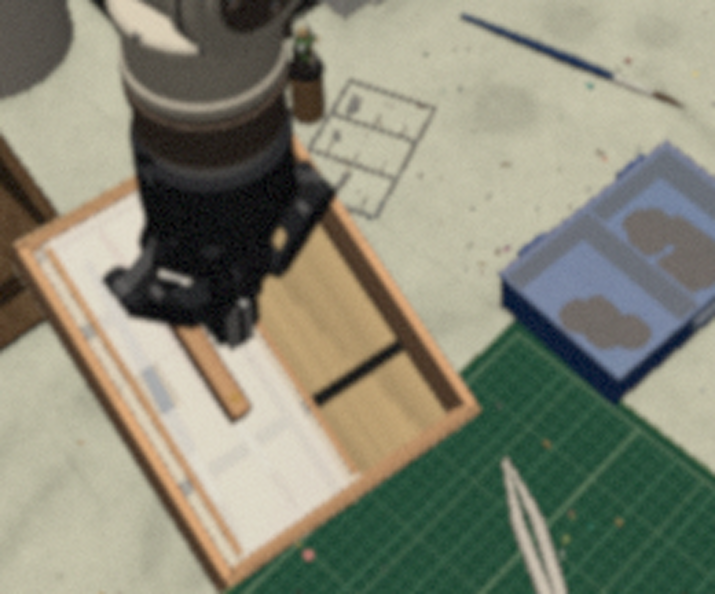

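send_rows:
  motion: "1 0 0.4 0 0; 1 0 0.8 0 0; 1 0 0.8 0 0"

```text
clock: 6.45
eef_pos: [0.536, 0.115, 0.1208]
tool_rot: [0.045, 0.999, 0.013, -0.001]
ft_force: [-0.8, -4.8, 0.5]
grip_width: 0.0001
grasp_force: 2.2
```

send_rows:
  motion: "1 0 0.3 0 0; 1 0 0.4 0 0; 1 0 0.4 0 0"

```text
clock: 6.75
eef_pos: [0.536, 0.1155, 0.1208]
tool_rot: [0.047, 0.999, 0.01, -0.001]
ft_force: [-1.5, -13.5, 2.2]
grip_width: -0.0
grasp_force: 6.6
```

```bash
python3 - <<'E'
from h import *
go(bay(0,-.030,.038),BY)
im=vision.camera("top");cv2.imwrite("pics/t2.png",im[:,:,::-1])
print(boxes_of("top","cover")[:2],boxes_of("top","brush")[:2])
E
```

```text
shift cm [ 0.04 -8.82  0.14] twist -0.008 | tcp [0.536  0.1155 0.1208] yaw 3.048 bay [0.0022 0.0582 0.0404] F [ -1.5 -13.5   2.2] w -0.0 t 6.75
[{'rect': [218.4, 264.9, 30.9, 81.2], 'conf': 0.6}, {'rect': [377.1, 240.9, 17.9, 59.2], 'conf': 0.47}] [{'rect': [373.6, 227.4, 10.9, 46.8], 'conf': 0.55}]
```

send_rows:
  motion: "1 0 -0.8 0 0; 1 0 -1.2 -3 0; 1 0 -1.2 -7 0; 1 0 -3 -10 0; 1 0 -7 -11 0"

```text
clock: 7.4
eef_pos: [0.5328, 0.0492, 0.2331]
tool_rot: [0.043, 0.999, 0.016, 0.003]
ft_force: [-0.1, -1.2, 0.0]
grip_width: -0.0003
grasp_force: 0.0
```

```bash
python3 - <<'E'
from h import *
go([.613,-.2413,.13],.308)
E
```

```text
shift cm [-10.41 -28.59   9.44] twist -0.393 | tcp [0.5328 0.0492 0.2331] yaw 3.056 bay [ 0.0484 -0.0081  0.1429] F [-0.1 -1.2  0. ] w -0.0003 t 7.4
```

send_rows:
  motion: "0.2 -1.6 -4.4 0 -0.08; 0.2 -3.2 -8.8 0 -0.16; 0.2 -4.8 -13.2 0 -0.24; 0.2 -6.4 -17.6 0 -0.32; 0.2 -8 -22 1 -0.393"

```text
clock: 7.9
eef_pos: [0.5917, -0.1805, 0.2142]
tool_rot: [-0.152, 0.988, 0.014, 0.005]
ft_force: [0.7, -0.0, -0.3]
grip_width: 0.034
grasp_force: 0.0
```

send_rows:
  motion: "0.2 0 -3 2 0; 0.2 0.2 -6.5 4 0; 0.2 0.2 -7.2 8 0; 0.2 0.2 -7.2 8 0"

```text
clock: 8.3
eef_pos: [0.6061, -0.2456, 0.1238]
tool_rot: [-0.15, 0.989, 0.018, -0.002]
ft_force: [-1.4, 0.3, -0.6]
grip_width: 0.0341
grasp_force: 0.0
```

```bash
python3 - <<'E'
from h import *
go([.613,-.2413,.05],.308)
im=vision.camera("wrist");cv2.imwrite("pics/w3.png",im[:,:,::-1])
E
```

```text
shift cm [-0.78 -0.06  7.38] twist -0.008 | tcp [ 0.6061 -0.2456  0.1238] yaw -2.841 bay [ 0.0962 -0.2956  0.0038] F [-1.4  0.3 -0.6] w 0.0341 t 8.3
```

View pics/w3.png

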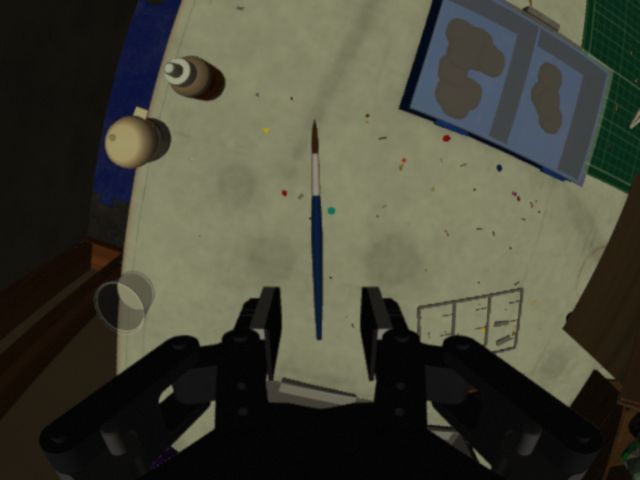

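```bash
cat >> h.py <<'E'
def wray(px,o,z):
    m=vision.camera_model("wrist");f=240/np.tan(np.radians(m["fov_y"])/2);v=np.array(px)-[m["cx"],m["cy"]];r=np.hypot(*v);t=r/f
    d=np.r_[v/r*np.sin(t),np.cos(t)];H=np.array(m["hand_eye"]);M=R.from_quat(o["tool_rot"]).as_matrix()
    p=M@H[:3,3]+o["eef_pos"];d=M@H[:3,:3]@d;return p+d*(z-p[2])/d[2]
E
python3 - <<'E'
from h import *
o=bot.get_obs();a=wray((314.5,120),o,.0045);b=wray((319.5,340.5),o,.0045)
print(a,b,np.linalg.norm(a-b),(a+b)/2,np.arctan2(*(b-a)[1::-1]))
go((a+b)/2-[0,0,.0025],np.arctan2(*(b-a)[1::-1]))
E
```

```text
[ 0.53109479 -0.26884915  0.0045    ] [ 0.69888173 -0.21313314  0.0045    ] 0.17679573501635806 [ 0.61498826 -0.24099114  0.0045    ] 0.3206077668302583
shift cm [-0.8  -0.26 12.51] twist -0.019 | tcp [ 0.6074 -0.245   0.1271] yaw -2.84 bay [ 0.0987 -0.2949  0.0064] F [-0.4  0.8 -0.7] w 0.0342 t 8.35
```

send_rows:
  motion: "0.2 -0.8 -0.2 3 -0.015; 0.2 -0.8 -0.2 6 -0.015; 0.2 -0.8 -0.2 9 -0.015; 0.2 -0.8 -0.2 11 -0.015; 0.2 -0.8 -0.2 11 -0.015"

```text
clock: 8.85
eef_pos: [0.617, -0.2401, 0.0197]
tool_rot: [-0.159, 0.987, 0.015, 0.001]
ft_force: [0.3, 0.2, -0.8]
grip_width: 0.0343
grasp_force: 0.0
```

```bash
python3 - <<'E'
from h import *
go([.614,-.2412,.002],.315)
E
```

```text
shift cm [ 0.33 -0.06  1.76] twist 0.005 | tcp [ 0.617  -0.2401  0.0197] yaw -2.822 bay [ 0.0651 -0.2892 -0.0961] F [ 0.3  0.2 -0.8] w 0.0343 t 8.85
```

send_rows:
  motion: "0.2 0.3 0 0.8 0; 0.2 0.3 0 1.7 0; 0.2 0.3 0 1.7 0; 1 0.3 0 1.7 0; 1 0.3 0 1.7 0"

```text
clock: 9.35
eef_pos: [0.6156, -0.243, 0.0046]
tool_rot: [-0.158, 0.987, 0.014, 0.003]
ft_force: [-2.6, -0.3, 8.3]
grip_width: 0.0066
grasp_force: 48.9
```

send_rows:
  motion: "1 0 0 0 0; 1 0 0 0 0; 1 0 0 0 0"

```text
clock: 9.65
eef_pos: [0.6157, -0.2431, 0.0046]
tool_rot: [-0.158, 0.987, 0.014, 0.003]
ft_force: [-0.8, 0.4, 5.4]
grip_width: 0.0057
grasp_force: 59.4
```

send_rows:
  motion: "1 0 0 -3 0; 1 0 0 -8 0; 1 0 0 -13 0; 1 0 0 -18 0; 1 0 0 -23 0"

```text
clock: 10.15
eef_pos: [0.6145, -0.2492, 0.235]
tool_rot: [-0.158, 0.987, 0.014, 0.002]
ft_force: [1.4, -1.2, 0.2]
grip_width: 0.0056
grasp_force: 58.7
```

```bash
python3 - <<'E'
from h import *
go(bay(0,0,0)+[0,0,.15],BY)
im=vision.camera("wrist");a=im[:,:,::-1]
sc=vision.camera("scene")[100:400,150:550,::-1]
cv2.imwrite("pics/w4.png",np.hstack([cv2.resize(a,(400,300)),sc]))
go(bay(0,0,0)+[0,0,.15],BY)
E
```

```text
shift cm [-2.91 31.19  1.12] twist 0.404 | tcp [ 0.6145 -0.2492  0.235 ] yaw -2.824 bay [ 0.1477 -0.2985  0.1028] F [ 1.4 -1.2  0.2] w 0.0056 t 10.15
shift cm [-2.57 31.48  1.6 ] twist 0.404 | tcp [ 0.6185 -0.2509  0.243 ] yaw -2.824 bay [ 0.1546 -0.2999  0.1085] F [ 1.9 -0.8  0.8] w 0.0058 t 10.25
```

View pics/w4.png

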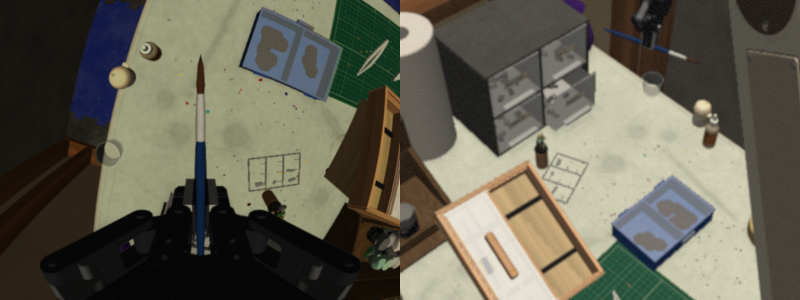

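send_rows:
  motion: "1 -0.4 4.5 0 0.08; 1 -0.8 9 0 0.16; 1 -1.2 13.5 0 0.24; 1 -1.6 18 0 0.32; 1 -2 22.5 0 0.404"

```text
clock: 10.75
eef_pos: [0.5628, -0.0279, 0.2391]
tool_rot: [0.045, 0.999, 0.014, -0.001]
ft_force: [1.1, 0.2, 0.2]
grip_width: 0.0057
grasp_force: 58.8
```

```bash
python3 - <<'E'
from h import *
go(bay(0,0,0)+[0,0,.1],BY)
E
```

```text
shift cm [2.55 8.07 5.88] twist -0.004 | tcp [ 0.5628 -0.0279  0.2391] yaw 3.052 bay [ 0.0844 -0.0824  0.1341] F [1.1 0.2 0.2] w 0.0057 t 10.75
```

send_rows:
  motion: "1 1.3 4 0 0; 1 2.6 8.1 0 0; 1 2.6 8.1 2.5 0; 1 2.6 8.1 5 0; 1 2.6 8.1 5 0"

```text
clock: 11.25
eef_pos: [0.5419, 0.0553, 0.1882]
tool_rot: [0.043, 0.999, 0.014, -0.004]
ft_force: [-0.2, -0.1, -1.3]
grip_width: 0.0061
grasp_force: 58.8
```

```bash
python3 - <<'E'
from h import *
go(bay(0,0,.035),BY)
go(bay(0,0,.004)-[0,0,.004],BY)
E
```

```text
shift cm [ 1.02 -0.07  7.34] twist 0.001 | tcp [0.5419 0.0553 0.1882] yaw 3.057 bay [ 0.0387 -0.0013  0.0982] F [-0.2 -0.1 -1.3] w 0.0061 t 11.25
shift cm [-0.22 -0.16 10.58] twist 0.001 | tcp [0.5419 0.0553 0.1882] yaw 3.057 bay [ 0.0387 -0.0013  0.0982] F [-0.2 -0.1 -1.3] w 0.0061 t 11.25
```

send_rows:
  motion: "1 -0.2 -0.1 2 0; 1 -0.2 -0.1 4 0; 1 -0.2 -0.1 6 0; 1 -0.2 -0.1 7 0; 1 -0.2 -0.1 7 0"

```text
clock: 11.75
eef_pos: [0.5463, 0.0553, 0.1218]
tool_rot: [0.044, 0.999, 0.014, -0.001]
ft_force: [-2.9, -0.1, 3.2]
grip_width: 0.0054
grasp_force: 58.2
```

send_rows:
  motion: "1 0 0 0.4 0; 1 0 0 0.8 0; 1 0 0 1.2 0; 1 0 0 1.2 0"

```text
clock: 12.15
eef_pos: [0.5475, 0.0561, 0.1109]
tool_rot: [0.043, 0.999, 0.014, 0.0]
ft_force: [-0.6, 0.4, 5.3]
grip_width: 0.0053
grasp_force: 58.6
```

```bash
python3 - <<'E'
from h import *
go(bay(0,0,.004)-[0,0,.004],BY)
E
```

```text
shift cm [ 0.43 -0.08  2.85] twist -0.0 | tcp [0.5475 0.0561 0.1109] yaw 3.055 bay [ 0.0136 -0.      0.0249] F [-0.6  0.4  5.3] w 0.0053 t 12.15
```

send_rows:
  motion: "1 0.2 0 0.4 0; 1 0.3 0 0.8 0; 1 0.3 0 1.2 0; 1 0.3 0 1.2 0"

```text
clock: 12.55
eef_pos: [0.548, 0.0563, 0.1097]
tool_rot: [0.043, 0.999, 0.015, 0.007]
ft_force: [-15.3, -4.7, 57.5]
grip_width: 0.0053
grasp_force: 66.9
```

```bash
python3 - <<'E'
from h import *
go(bay(0,0,.004)-[0,0,.004],BY)
print(np.round(wray((320,91),bot.get_obs(),.1),4))
im=vision.camera("wrist");a=cv2.resize(im[:,:,::-1],(400,300))
go(bay(0,0,.004)-[0,0,.004],BY)
sc=vision.camera("scene")[240:440,180:380,::-1]
cv2.imwrite("pics/w5.png",np.hstack([cv2.resize(im[:300,200:500,::-1],(500,500)),cv2.resize(sc,(300,300)).copy() if 0 else cv2.copyMakeBorder(cv2.resize(sc,(300,300)),0,200,0,0,0)]))
E
```

```text
shift cm [ 0.52 -0.1   2.72] twist -0.001 | tcp [0.548  0.0563 0.1097] yaw 3.054 bay [0.0136 0.0002 0.0235] F [-15.3  -4.7  57.5] w 0.0053 t 12.55
[0.4584 0.0637 0.1   ]
shift cm [ 0.52 -0.1   2.72] twist -0.001 | tcp [0.548  0.0563 0.1097] yaw 3.054 bay [0.0136 0.0002 0.0235] F [-16.3  -4.5  55.9] w 0.0057 t 12.6
```

View pics/w5.png

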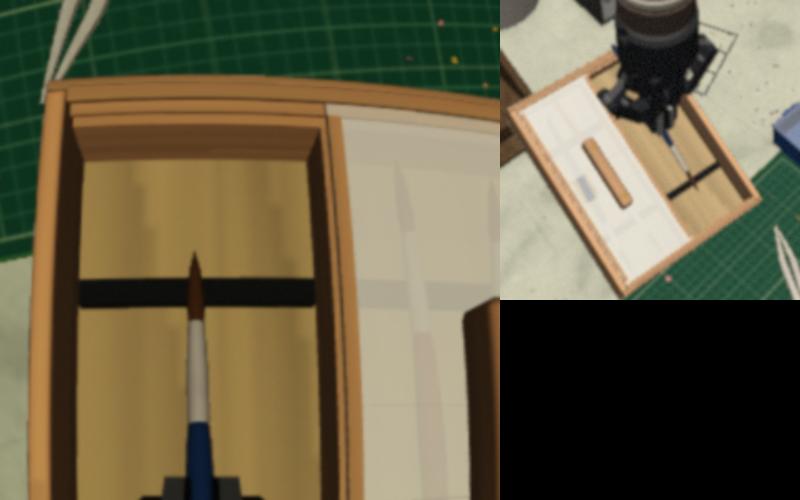

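send_rows:
  motion: "1 0 0 -1 0; 1 0 0 -3 0; 1 0 0 -5 0; 1 0.5 0 -7 0; 1 0.5 0 -7 0"

```text
clock: 13.15
eef_pos: [0.5401, 0.0552, 0.1706]
tool_rot: [0.043, 0.999, 0.015, 0.002]
ft_force: [1.0, -0.3, 0.5]
grip_width: 0.0052
grasp_force: 59.2
```

```bash
python3 - <<'E'
from h import *
bot.get_obs()
im=vision.camera("wrist").copy()
go(bay(0,0,.06)-[0,0,.004],BY)
m=vision.camera_model("wrist");H=np.array(m["hand_eye"]);f=240/np.tan(np.radians(m["fov_y"])/2)
def row(s,th,L): # point at distance L from middle toward tip, brush slid by s
    P=np.array([(L+s)*np.cos(th),0,-.0035+(L+s)*np.sin(th)])
    q=H[:3,:3].T@(P-H[:3,3]);r=np.hypot(q[0],q[1]);return m["cy"]+f*np.arctan2(r,q[2])*q[1]/r
# calibrate L of boundaries from horizontal picture
L=[least_squares(lambda l:row(-.001,0,l[0])-r,[.06]).x[0] for r in(91,149,227)];print("L",L)
fit=least_squares(lambda p:[row(p[0],p[1],l)-r for l,r in zip([.0875]+L[1:],(151,192,253))],[0,.4]);print("fit before raise",fit.x,fit.fun)
cv2.imwrite("pics/w6raw.png",im[:,:,::-1])
# column profile along the brush: colours down col 317-321
for r in range(100,290,6): print(r,im[r,316:321].mean(0).round().astype(int),end=" ")
E
```

```text
shift cm [1.83 0.07 3.51] twist -0.0 | tcp [0.5395 0.0551 0.169 ] yaw 3.055 bay [ 0.029  -0.0017  0.0814] F [ 0.3 -0.1  0.4] w 0.0053 t 13.2
L [np.float64(0.0897981913220821), np.float64(0.06807829562404139), np.float64(0.03802045681180042)]
fit before raise [-0.01302514  0.55820081] [ 1.26600532 -2.30562143  1.03550952]
100 [101  68  37] 106 [93 62 33] 112 [94 62 34] 118 [145 117  64] 124 [145 118  65] 130 [145 119  65] 136 [146 118  65] 142 [135 109  60] 148 [99 76 41] 154 [77 55 28] 160 [66 44 22] 166 [54 33 15] 172 [48 26 11] 178 [49 27 11] 184 [69 49 32] 190 [139 128 106] 196 [144 133 111] 202 [147 137 113] 208 [149 139 115] 214 [151 140 116] 220 [150 140 116] 226 [147 138 115] 232 [148 139 116] 238 [152 144 121] 244 [152 145 121] 250 [114 114 106] 256 [12 28 51] 262 [13 29 53] 268 [12 29 53] 274 [12 29 54] 280 [13 29 54] 286 [12 29 54]
```

```bash
python3 - <<'E'
from h import *
o=dict(eef_pos=np.array([.548,.0563,.1097]),tool_rot=np.array([.043,.999,.015,.007]))
o["tool_rot"]/=np.linalg.norm(o["tool_rot"])
a=wray((317,151),o,.10);b=wray((317,151),o,.03)
r=least_squares(lambda t:(proj("scene",a+(b-a)*t[0])-[311.3,365.3]).ravel(),[.5])
P=a+(b-a)*r.x[0];M=R.from_quat(o["tool_rot"]).as_matrix();q=M.T@(P-o["eef_pos"])
print("tip world",P,"res px",r.fun,"tool",q,"dist",np.hypot(q[0],q[2]+.0035),"ang",np.degrees(np.arctan2(q[2]+.0035,q[0])),"bay",tobay(P))
m=vision.camera_model("wrist");H=np.array(m["hand_eye"]);f=240/np.tan(np.radians(m["fov_y"])/2)
def row(s,th,L):
    P=np.array([(L+s)*np.cos(th),0,-.0035+(L+s)*np.sin(th)])
    q=H[:3,:3].T@(P-H[:3,3]);r=np.hypot(q[0],q[1]);return m["cy"]+f*np.arctan2(r,q[2])*q[1]/r
L=[.0875,.067,.038]
fit=least_squares(lambda p:[row(p[0],p[1],l)-r for l,r in zip(L,(146,187,252))],[0,.4]);print("fit now",fit.x,fit.fun)
for s in(0,-.005,-.01,-.015,-.02):
    g=least_squares(lambda p:[row(s,p[0],l)-r for l,r in zip(L,(146,187,252))],[.4]);print(s,np.degrees(g.x),g.fun)
print(boxes_of("scene","brush")[:3])
vision.camera("scene");print(boxes_of("scene","brush")[:3]);go(bay(0,0,.06),BY)
E
```

```text
tip world [0.48510894 0.06076135 0.06929964] res px [1.09307417 0.09977021] tool [ 0.06354939 -0.00218147  0.03954862] dist 0.07675746828441761 ang 34.11387406343127 bay [-0.0602319  -0.00077329  0.01100931]
fit now [-0.0123666   0.48359428] [-0.2139503   0.42178252 -0.20802543]
0 [46.55747655] [  8.75982275  -2.50299048 -18.21863096]
-0.005 [40.43067256] [  5.14241534  -2.11323916 -12.19263465]
-0.01 [32.46106727] [ 1.40900159 -0.81049598 -4.56685529]
-0.015 [21.43785722] [-1.42501286  2.7465632   5.41100389]
-0.02 [12.48430127] [ 3.74965533 12.44680897 17.85090779]
[{'rect': [281.7, 317.1, 60.8, 95.8], 'conf': 0.44}]
[{'rect': [286.4, 298.8, 66.7, 96.3], 'conf': 0.52}, {'rect': [459.8, 230.8, 11.6, 37.4], 'conf': 0.29}]
shift cm [1.68 0.11 2.89] twist -0.0 | tcp [0.538  0.055  0.1667] yaw 3.055 bay [ 0.0268 -0.0019  0.0799] F [ 0.1  0.1 -1.4] w 0.0052 t 13.35
```

```bash
python3 - <<'E'
from h import *
go(bay(-.012,0,.05)-[0,0,.004],BY);go(bay(-.012,0,.02)-[0,0,.004],BY);go(bay(-.012,0,.004)-[0,0,.004],BY)
E
```

```text
shift cm [2.38 0.06 4.68] twist -0.0 | tcp [0.538  0.055  0.1667] yaw 3.055 bay [ 0.0268 -0.0019  0.0799] F [ 0.1  0.1 -1.4] w 0.0052 t 13.35
shift cm [ 1.2  -0.01  7.44] twist -0.0 | tcp [0.538  0.055  0.1667] yaw 3.055 bay [ 0.0268 -0.0019  0.0799] F [ 0.1  0.1 -1.4] w 0.0052 t 13.35
shift cm [ 0.57 -0.06  8.91] twist -0.0 | tcp [0.538  0.055  0.1667] yaw 3.055 bay [ 0.0268 -0.0019  0.0799] F [ 0.1  0.1 -1.4] w 0.0052 t 13.35
```

send_rows:
  motion: "1 1.2 0 0 0; 1 2.4 0 0 0; 1 2.4 0 2.3 0; 1 2.4 0 4.7 0; 1 2.4 0 4.7 0"

```text
clock: 13.85
eef_pos: [0.5113, 0.0582, 0.1169]
tool_rot: [0.043, 0.999, 0.014, -0.005]
ft_force: [-1.0, 0.7, -0.8]
grip_width: 0.0052
grasp_force: 59.3
```

send_rows:
  motion: "1 -0.4 0 1 0; 1 -0.8 0 1.9 0; 1 -1.2 0 2.8 0; 1 -1.2 0 2.8 0"

```text
clock: 14.25
eef_pos: [0.5268, 0.0582, 0.0919]
tool_rot: [0.043, 0.999, 0.014, -0.001]
ft_force: [-0.2, -0.0, -0.3]
grip_width: 0.0052
grasp_force: 59.3
```

```bash
python3 - <<'E'
from h import *
im=vision.camera("wrist")
go(bay(-.012,0,.004)-[0,0,.004],BY)
for r in range(130,270,5): print(r,im[r,315:322].mean(0).round().astype(int),end=" ")
E
```

```text
shift cm [-0.54 -0.07  1.48] twist -0.0 | tcp [0.5268 0.0582 0.0926] yaw 3.055 bay [-0.0127  0.0003  0.0161] F [ 0.1 -0.   0.4] w 0.0053 t 14.3
130 [97 65 35] 135 [120  86  47] 140 [148 119  66] 145 [124  97  53] 150 [103  77  41] 155 [93 67 34] 160 [82 57 29] 165 [74 49 24] 170 [65 41 19] 175 [60 35 16] 180 [63 38 18] 185 [113  96  72] 190 [151 139 114] 195 [155 142 118] 200 [157 145 120] 205 [159 148 123] 210 [162 151 126] 215 [163 152 126] 220 [162 151 126] 225 [160 150 125] 230 [160 151 125] 235 [163 154 129] 240 [166 157 131] 245 [164 156 131] 250 [125 123 114] 255 [14 32 57] 260 [13 32 58] 265 [14 32 59]
```

send_rows:
  motion: "1 -0.15 0 0.4 0; 1 -0.3 0 0.8 0; 1 -0.4 0 1.0 0; 1 -0.4 0 1.0 0"

```text
clock: 14.7
eef_pos: [0.5303, 0.0584, 0.0866]
tool_rot: [0.043, 0.999, 0.015, -0.0]
ft_force: [-9.9, -0.5, 21.5]
grip_width: 0.0049
grasp_force: 63.6
```

send_rows:
  motion: "1 -0.1 0 0.2 0; 1 -0.1 0 0.3 0; 1 -0.1 0 0.3 0"

```text
clock: 15.0
eef_pos: [0.5304, 0.0584, 0.0864]
tool_rot: [0.043, 0.999, 0.015, 0.0]
ft_force: [-17.5, -0.6, 39.2]
grip_width: 0.0052
grasp_force: 66.7
```

```bash
python3 - <<'E'
from h import *
im=vision.camera("wrist")
go(bay(-.012,0,.004)-[0,0,.004],BY)
for r in range(130,270,5): print(r,im[r,315:322].mean(0).round().astype(int),end=" ")
E
```

```text
shift cm [-0.18 -0.1   0.86] twist -0.0 | tcp [0.5304 0.0584 0.0864] yaw 3.055 bay [-0.0118  0.0008  0.009 ] F [-17.4  -2.5  40. ] w 0.0048 t 15.05
130 [158 128  71] 135 [153 124  69] 140 [132 105  58] 145 [108  83  45] 150 [92 67 35] 155 [88 62 32] 160 [76 51 26] 165 [71 46 22] 170 [62 38 17] 175 [61 36 16] 180 [64 40 18] 185 [145 133 108] 190 [153 141 117] 195 [154 144 119] 200 [157 147 122] 205 [159 150 124] 210 [162 153 127] 215 [162 154 128] 220 [161 153 128] 225 [159 152 127] 230 [159 153 127] 235 [163 157 132] 240 [164 159 133] 245 [163 158 133] 250 [117 116 108] 255 [14 32 58] 260 [14 32 59] 265 [14 33 60]
```

send_rows:
  motion: "1 0.1 0 -0.3 0; 1 0.1 0 -0.5 0; 1 0.1 0 -0.5 0; 1 0.1 0 -0.5 0"

```text
clock: 15.45
eef_pos: [0.5303, 0.0583, 0.0868]
tool_rot: [0.043, 0.999, 0.015, -0.001]
ft_force: [-6.5, 0.3, 12.2]
grip_width: 0.0048
grasp_force: 62.2
```

```bash
python3 - <<'E'
from h import *
im=vision.camera("wrist")
go(bay(-.012,0,.004)-[0,0,.004],BY)
m=vision.camera_model("wrist");H=np.array(m["hand_eye"]);f=240/np.tan(np.radians(m["fov_y"])/2)
def row(s,th,L):
    P=np.array([(L+s)*np.cos(th),0,(L+s)*np.sin(th)])
    q=H[:3,:3].T@(P-H[:3,3]);r=np.hypot(q[0],q[1]);return m["cy"]+f*np.arctan2(r,q[2])*q[1]/r
for r3 in((146,187,252),(141,184,251)):
    fit=least_squares(lambda p:[row(p[0],p[1],l)-r for l,r in zip([.0875,.067,.038],r3)],[0,.4]);print(fit.x[0],np.degrees(fit.x[1]),fit.fun)
for r in range(130,260,5): print(r,im[r,315:322].mean(0).round().astype(int)[0],end=" ")
E
```

```text
shift cm [-0.19 -0.1   0.9 ] twist -0.0 | tcp [0.5303 0.0583 0.0868] yaw 3.055 bay [-0.0118  0.0007  0.0094] F [-6.1  0.1 13.6] w 0.0053 t 15.5
-0.013596714652466183 25.83692419980262 [-0.2935938   0.59363637 -0.30081893]
-0.013291108032199609 21.47620169783317 [-0.29895337  0.63850206 -0.34267985]
130 156 135 153 140 132 145 108 150 93 155 88 160 76 165 71 170 62 175 61 180 65 185 145 190 153 195 155 200 158 205 160 210 162 215 162 220 161 225 160 230 160 235 163 240 164 245 163 250 117 255 13
```

send_rows:
  motion: "0.5 0 0 0 0; 0.5 0 0 0 0; 0.5 0 0 0 0; 0.5 0 0 0 0"

```text
clock: 15.9
eef_pos: [0.5308, 0.0582, 0.0848]
tool_rot: [0.043, 0.999, 0.014, -0.001]
ft_force: [-0.4, 0.1, -1.0]
grip_width: 0.0215
grasp_force: 0.0
```

send_rows:
  motion: "0.5 0.1 0 -1 0; 0.5 0.3 0 -3 0; 0.5 0.3 0 -6 0; 0.5 0.3 0 -10 0; 0.5 0.3 0 -10 0"

```text
clock: 16.4
eef_pos: [0.5315, 0.0558, 0.1917]
tool_rot: [0.043, 0.999, 0.015, 0.005]
ft_force: [0.8, 0.3, -0.4]
grip_width: 0.0212
grasp_force: 0.0
```

```bash
python3 - <<'E'
from h import *
im=vision.camera("wrist")
go(bay(0,.11,.10),BY)
sc=vision.camera("scene")
cv2.imwrite("pics/f.png",np.hstack([cv2.resize(im[:400,100:500,::-1],(500,500)),cv2.copyMakeBorder(cv2.resize(sc[240:440,180:380,::-1],(300,300)),0,200,0,0,cv2.BORDER_CONSTANT)]))
E
```

```text
shift cm [ 2.48 11.14  1.75] twist -0.0 | tcp [0.5302 0.0557 0.1891] yaw 3.055 bay [ 0.0283 -0.0019  0.1035] F [ 0.9  0.3 -0.8] w 0.0215 t 16.45
```

View pics/f.png

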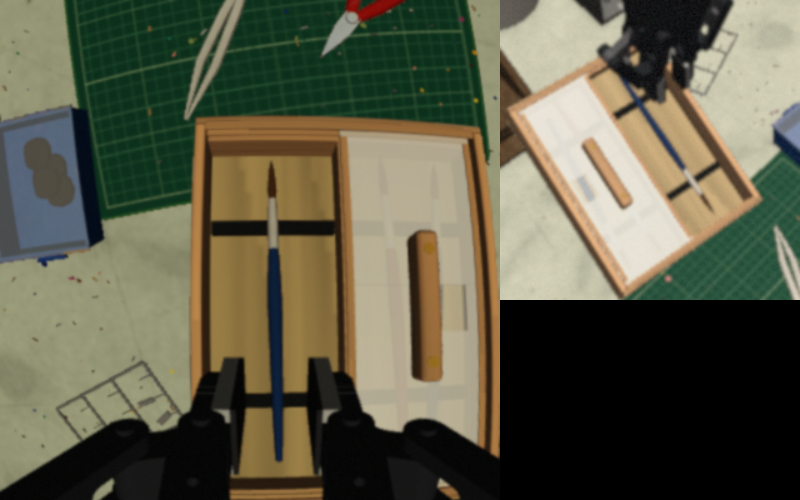

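send_rows:
  motion: "1 0.5 3.5 0 0; 1 1 7 0 0; 1 1.4 10.6 0 0; 1 1.4 10.6 0 0; 1 1.4 10.6 0 0"

```text
clock: 17.0
eef_pos: [0.5219, 0.1627, 0.1868]
tool_rot: [0.042, 0.999, 0.014, -0.002]
ft_force: [-0.0, 0.2, 1.1]
grip_width: 0.0
grasp_force: 0.0
```

```bash
python3 - <<'E'
from h import *
go(bay(0,.106,.042),BY)
E
```

```text
shift cm [-1.57  0.02  6.54] twist 0.002 | tcp [0.5219 0.1627 0.1868] yaw 3.057 bay [0.0114 0.104  0.1083] F [-0.   0.2  1.1] w 0.0 t 17.0
```

send_rows:
  motion: "1 -0.8 0.2 0 0; 1 -1.6 0.2 2 0; 1 -1.6 0.2 4.5 0; 1 -1.6 0.2 6.5 0; 1 -1.6 0.2 6.5 0"

```text
clock: 17.5
eef_pos: [0.5372, 0.1627, 0.1198]
tool_rot: [0.044, 0.999, 0.013, -0.004]
ft_force: [-0.5, -0.1, 0.1]
grip_width: -0.0003
grasp_force: 0.0
```

send_rows:
  motion: "1 0 -1.5 0 0; 1 0 -3 0 0; 1 0 -4.5 0 0; 1 0 -6 0 0; 1 0 -7 0 0"

```text
clock: 18.0
eef_pos: [0.5337, 0.0933, 0.1226]
tool_rot: [0.044, 0.999, 0.014, 0.001]
ft_force: [0.7, 1.1, 0.5]
grip_width: 0.0004
grasp_force: 1.0
```

send_rows:
  motion: "1 0 -0.6 0 0; 1 0 -1.2 0 0; 1 0 -1.2 0 0"

```text
clock: 18.3
eef_pos: [0.5319, 0.0822, 0.1208]
tool_rot: [0.044, 0.999, 0.014, -0.001]
ft_force: [0.7, 0.4, -0.4]
grip_width: -0.0001
grasp_force: 0.0
```

```bash
python3 - <<'E'
from h import *
go(bay(0,.016,.042),BY)
E
```

```text
shift cm [ 0.15 -0.86 -0.08] twist -0.001 | tcp [0.5319 0.0822 0.1208] yaw 3.054 bay [0.0012 0.0246 0.0409] F [ 0.7  0.4 -0.4] w -0.0001 t 18.3
```

send_rows:
  motion: "1 0 -0.4 0 0; 1 0 -0.7 0 0; 1 0 -0.7 0 0"

```text
clock: 18.6
eef_pos: [0.5316, 0.0791, 0.1207]
tool_rot: [0.042, 0.999, 0.017, -0.001]
ft_force: [0.4, 8.3, -0.0]
grip_width: 0.0001
grasp_force: 4.3
```

send_rows:
  motion: "1 0 -0.3 0 0; 1 0 -0.5 0 0; 1 0 -0.5 0 0"

```text
clock: 18.9
eef_pos: [0.5315, 0.0785, 0.1209]
tool_rot: [0.04, 0.999, 0.022, -0.0]
ft_force: [0.7, 20.4, -0.4]
grip_width: -0.0004
grasp_force: 9.8
```

```bash
python3 - <<'E'
from h import *
go(bay(0,.016,.042),BY)
E
```

```text
shift cm [ 0.14 -0.48 -0.07] twist 0.005 | tcp [0.5315 0.0785 0.1209] yaw 3.061 bay [0.0011 0.0208 0.041 ] F [ 0.7 20.4 -0.4] w -0.0004 t 18.9
```

send_rows:
  motion: "1 0 1.0 0 0; 1 0 1.8 -2 0; 1 0 1.8 -6 0; 1 0 1.8 -11 0; 1 -3 -3 -13 0"

```text
clock: 19.4
eef_pos: [0.5548, 0.047, 0.2521]
tool_rot: [0.039, 0.999, 0.015, 0.003]
ft_force: [1.2, 0.6, 0.1]
grip_width: 0.0002
grasp_force: 0.0
```

send_rows:
  motion: "1 4 -4.5 0 0; 1 8 -9 0 0; 1 12 -13.5 0 0; 1 14 -18 0 0; 1 16 -22 0 0"

```text
clock: 19.9
eef_pos: [0.3865, -0.1431, 0.2409]
tool_rot: [0.042, 0.999, 0.014, -0.001]
ft_force: [0.6, 0.2, -0.8]
grip_width: -0.0
grasp_force: 0.0
```

```bash
python3 - <<'E'
from h import *
go(bay(0,.016,.042),BY)
print(proj("scene",[bay(0,.006,.047),bay(0,.0,.047)]),proj("top",[bay(0,.006,.047),bay(0,0,.047)]))
for c,(r0,r1,c0,c1) in dict(scene=(300,360,268,314),top=(246,296,236,256)).items():
    a=cv2.imread(f"pics/{c}0.png");b=np.ascontiguousarray(vision.camera(c)[:,:,::-1]);cv2.imwrite(f"pics/{c}_end.png",b)
    t=a[r0:r1,c0:c1];k=6
    t4=cv2.resize(t,None,fx=4,fy=4,interpolation=3);w=cv2.resize(b[r0-k:r1+k,c0-k:c1+k],None,fx=4,fy=4,interpolation=3)
    _,s,_,loc=cv2.minMaxLoc(cv2.matchTemplate(w,t4,cv2.TM_CCOEFF_NORMED));print(c,"match",round(s,3),"shift px",loc[0]/4-k,loc[1]/4-k)
for n in("figure","pot","dropper","mixing_cup"): print(n,[(np.round(d["rect"]).tolist(),round(d["conf"],2)) for d in boxes_of("scene",n)[:1]])
E
```

```text
shift cm [-12.47  22.49  12.53] twist 0.001 | tcp [ 0.3865 -0.1431  0.2409] yaw 3.057 bay [-0.0675 -0.2123  0.2005] F [ 0.6  0.2 -0.8] w -0.0 t 19.9
[[291.31763565 329.03890784]
 [294.60562106 326.95969599]] [[244.70666953 270.89596253]
 [247.34824436 271.17517021]]
scene match 0.927 shift px 1.0 -1.0
top match 0.94 shift px 2.0 0.0
figure [([292.0, 252.0, 12.0, 32.0], 0.57)]
pot [([449.0, 215.0, 21.0, 28.0], 0.57)]
dropper []
mixing_cup [([403.0, 184.0, 22.0, 21.0], 0.65)]
```

```bash
python3 - <<'E'
from workcell import workorder
print(workorder.job_done())
E
```

```text
the job is handed in; nothing more can be done
None
```

The job is handed in: the brush lies on both rests in the right bay, bristles low, and the cover was pushed right until it met a hard stop at 20 N. The four bystanders were never touched, and three of them (not the dropper) were found in place in the last picture; no verdict came back, and the cover's last few mm were judged from force and picture matching only.

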